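Tidy the laundry ledge

ROBOT

A 6-joint arm with a two-finger parallel gripper is mounted at the origin on the work surface. World frame = base frame: x ahead of the robot, y to its left, z up, the work surface at z = 0. Lengths are in mm, angles in rad, forces in N, time in s.
With the tool pointing down it reaches from about 275 to 725 mm from the base axis. Payload 15.9 kg.
Tool frame: the origin (TCP) lies at the very end of the fingers, on their centre line; the grasp point (between the pads) lies 19 mm behind it (arm.grip_point_offset is the distance from the TCP to the grasp point, in mm); z points along the fingers, y is the line along which they close (so a half turn about z gives the same grasp; the last joint's range is limited). The gripper opens to 85 mm and grips with 20 to 120 N. Pads are 22 mm wide; open, the fingers measure 114 mm over their backs; the gripper's body (76 mm by 85 mm) begins 54 mm behind the grasp point. The pads swing forward as they close: fully open they stand 13 mm farther back than shut.
Start: joints at [1.114, 0.213, -0.034, 1.323, 0, 1.571], TCP at [220.531, 448.722, 231.306] pointing down, gripper open.
Joint ranges: [-2.98, 2.98], [-0.74, 1.72], [-1.14, 1.35], [-2.1, 2.04], [-1.57, 1.44], [-3.14, 3.14]. Speed limits (rad/s): [1.89, 1.89, 2.39, 2.57, 3.14, 3.14].

INTERFACE

Orientations are given as a unit quaternion [x, y, z, w].
In Python, from plant import get_obs, viewer, order, arm gives the robot as it stands.
- The arm moves only by the shell command python3 -m jog 'ROWS'. ROWS is JSON, a list of rows, each a list of 7 numbers: the closure, from 0 (fully open) to 1 (shut), then the shift along the world's x, y, z in m, then the turn, a rotation vector about the world's x, y, z in rad. In form: [[gripper, dx, dy, dz, ax, ay, az], ...]. A call has 1 to 10 rows; each row is the pose to reach, as a shift and turn from the pose commanded when the call began; what a row does not reach only later rows make up. A row lasts 1/8 s, in which the tool goes at most 62.5 mm and 10.7 degrees, less where a joint would pass 70% of its speed; a pose out of reach is approached as far as the arm can. A call with a gripper value outside its range is refused whole. The fingers move at their own pace and stop on an object; the grip force is fixed at half the most. Time passes only in rows, so rows that repeat a pose let the fingers close. It gives the time, the measured TCP pose, the force, the opening and the grip force at its end, in the units of the state.
- get_obs(): the state, without advancing time (a new reading comes with each control period).
- viewer.camera(name): name is "scene" or "side" or "wrist"; returns a dict with "image" (420x560x3 uint8, red, green, blue), "mtx" (3x3 intrinsics, pixels), "R" (3x3) and "t" (3): a world point X has camera coordinates R X + t. Camera axes: x right, y down, z forward; pixel columns grow to the right and rows downward; lengths in mm; the calibration is good to about 2 mm. A picture is of the moment at which its call begins. There is no depth.
- order.sign_off(): hands the job in; it is judged then, once.
The state is a dict: "t": time; "joint_pos": joint angles; "joint_vel": joint speeds; "tau": joint torques, N m; "tcp_pos": TCP position; "orientation": TCP orientation; "force": force on the tool from outside, world axes, zero at the start; "ft_torque": the same for the moment, N m; "width": finger opening in mm; "gripper_force": force on a finger pad.
Only numpy, scipy, OpenCV 4.12 (cv2) and the standard library are available. Lean on these libraries where they do the work, as an engineer would, in place of code of your own. Each camera call takes 0.05 s, during which the arm holds its last target. There are 200 camera calls.

TASK

Clear the things left on the laundry worktop: lay both clothes pegs flat on the floor of the yellow tray, lay the pocket finds (black key fob and red pocket knife) flat on the floor of the mahogany-brown tray, and press the orange stain-remover stick fully home in the spring clip rack, in line with it, with its white middle midway between the two clips. Leave the softener bottle and the orange box where they stand.

Things in the scene. Friction and masses are not known exactly. Their poses are not given: they have to be found in the camera images.
- peg_wood: wooden clothes peg, light brown with a steel spring, 72 mm long (x), 14 mm wide (y), 14 mm high (z), 20 g. Origin: its centre; x along its length, z up. Lies flat on the worktop, turned up to 35 degrees
- peg_blue: blue plastic clothes peg with a steel spring, 72 mm long (x), 14 mm wide (y), 14 mm high (z), 20 g. Origin: its centre; x along its length, z up. Lies flat on the worktop, turned up to 35 degrees
- key_fob: black key fob with three small round buttons and a steel end, body 66 mm long (x), 32 mm wide (y), 14 mm high (z), rounded edges, 50 g. Origin: its centre; x along its length, z up. Lies flat on the worktop, turned up to 35 degrees
- knife: folded red pocket knife, 84 mm long (x), 22 mm wide (y), 16 mm high (z), rounded edges, 70 g. Origin: its centre; x along its length, z up. Lies flat on the worktop, turned up to 35 degrees
- stick: orange stain-remover stick, a round barrel 130 mm long (x) and 22 mm across, pink cap at the +x end, white square grip 40 mm long and 22 mm by 22 mm in the middle with flat sides, 60 g. Origin: its centre; x along its length, z up. Lies flat on the worktop, turned up to 35 degrees
- peg_tray: shallow open rectangular tray, fixed, yellow plastic; outside 128 mm (its x) by 168 mm (its y), 22 mm high, walls and floor 4 mm thick. Origin: centre of its underside on the worktop; z up. Turned up to 15 degrees about the vertical
- finds_tray: shallow open rectangular tray, fixed, mahogany brown; outside 128 mm (its x) by 168 mm (its y), 22 mm high, walls and floor 4 mm thick. Origin: centre of its underside on the worktop; z up. Turned up to 15 degrees about the vertical
- clip_rack: grey fixed rack, base 136 (x) x 60 (y) x 6 mm, two pairs of steel spring jaws at x = +-47 mm, 14 mm wide, 50 mm tall, 80 mm free between for the fingers. Lay the stick along x over the flared mouths and push straight down (5-10 N): jaws (17 mm apart, 36 mm up) open and close over it; home, it lies on saddles 16 mm up, its centre 27 mm up. Origin: underside centre; z up; yaw to 15 deg
- softener: bystander: blue-grey bottle with pink cap, 65 by 95 mm, 222 mm tall, standing; origin at the centre of its underside
- sheet_box: bystander: orange carton 66 by 125 mm, 42 mm high; origin at the centre of its underside

How it is judged (in metres and radians):
At the end, for the whole second after the job is handed in: Pegs in the yellow tray, fob and knife in the brown: each flat (0.2 rad) on the floor (within 6 mm), centre within 50 mm (x), 70 mm (y) of the tray's middle; stick in the rack, centre 23 to 30 mm up, within 12 mm along, 5 mm across and 0.1 rad of the rack's line; all released, at rest (x of peg_wood in the frame of peg_tray between -0.05 and 0.05 m and y of peg_wood in the frame of peg_tray between -0.07 and 0.07 m and z of peg_wood in the frame of peg_tray between 0 and 0.017 m and angle between the z axis of each of peg_wood, peg_blue and the z axis of peg_tray, either way round below 0.2 rad and x of peg_blue in the frame of peg_tray between -0.05 and 0.05 m and y of peg_blue in the frame of peg_tray between -0.07 and 0.07 m and z of peg_blue in the frame of peg_tray between 0 and 0.017 m and x of key_fob in the frame of finds_tray between -0.05 and 0.05 m and y of key_fob in the frame of finds_tray between -0.07 and 0.07 m and z of key_fob in the frame of finds_tray between 0 and 0.017 m and angle between the z axis of each of key_fob, knife and the z axis of finds_tray, either way round below 0.2 rad and x of knife in the frame of finds_tray between -0.05 and 0.05 m and y of knife in the frame of finds_tray between -0.07 and 0.07 m and z of knife in the frame of finds_tray between 0 and 0.018 m and x of stick in the frame of clip_rack between -0.012 and 0.012 m and y of stick in the frame of clip_rack between -0.005 and 0.005 m and z of stick in the frame of clip_rack between 0.023 and 0.03 m and angle between the x axis of stick and the x axis of clip_rack, either way round below 0.1 rad and linear speed of each of peg_wood, peg_blue, key_fob, knife, stick below 0.02 m/s and angular speed of each of peg_wood, peg_blue, key_fob, knife, stick below 0.3 rad/s); the robot touches nothing.
It fails at once if the softener bottle is shoved more than 30 mm (distance of softener from where it was at the start of the episode above 0.03 m).
It fails at once if the orange box is shoved more than 30 mm (distance of sheet_box from where it was at the start of the episode above 0.03 m).
It also fails if it takes over 99 s, if anything falls off the work surface, if the arm or the gripper's body presses on something with over 40 N, if the wrist force passes 120 N, or if a joint passes its speed limit or range.

## Working session

There is one attempt and no reset: what is moved stays moved. The work goes in short steps, Python scripts to look and compute and a shell command to move; the robot and the scene stay as the last step left them, time stands still between calls to the robot, and variables do not carry over. Pictures are saved under pics/ and viewed, at most 14 in all, crops included, and the job is handed in when it is done.

```bash
ls; mkdir -p pics; cat > h.py <<'E'
import numpy as np, cv2
from plant import get_obs, viewer, order, arm
def snap(name,fn):
    c=viewer.camera(name); cv2.imwrite('pics/'+fn+'.png',c['image'][:,:,::-1]); np.savez('pics/'+fn+'.npz',m=c['mtx'],R=c['R'],t=c['t']); return c
def ray(fn,px,z):
    """world points on plane z (mm) for pixel list"""
    d=np.load('pics/'+fn+'.npz'); R,t=d['R'],d['t']
    px=np.atleast_2d(px).astype(float); h=np.c_[px,np.ones(len(px))]
    v=(R.T@np.linalg.inv(d['m'])@h.T).T; o=-R.T@t.ravel()
    return o+v*((z-o[2])/v[:,2])[:,None]
def proj(fn,X):
    d=np.load('pics/'+fn+'.npz'); p=(d['m']@(d['R']@np.atleast_2d(X).T+d['t'].reshape(3,1))).T
    return p[:,:2]/p[:,2:]
E
python3 - <<'E'
from h import *
for n in ('scene','side','wrist'):
    c=snap(n,n+'0'); print(n,-c['R'].T@c['t'].ravel(), c['R'][2])
o=get_obs(); print(o['t'],o['orientation'],o['tcp_pos'],o['width'])
E
```

```text
pics
scene [1288.29462773  -53.46520017 1050.91076284] [-0.57395533  0.11947959 -0.81012339]
side [501.6719419  836.86212698 968.26616602] [ 0.07207585 -0.60613493 -0.79208934]
wrist [159.14518052 478.17328416 372.50628815] [ 0.23818362 -0.11826853 -0.96399228]
0.15 [ 2.26393706e-01  9.74035775e-01 -4.33152064e-04 -1.02556873e-04] [220.40129922 448.50149928 230.92126755] 85.53496695479528
```

View pics/scene0.png

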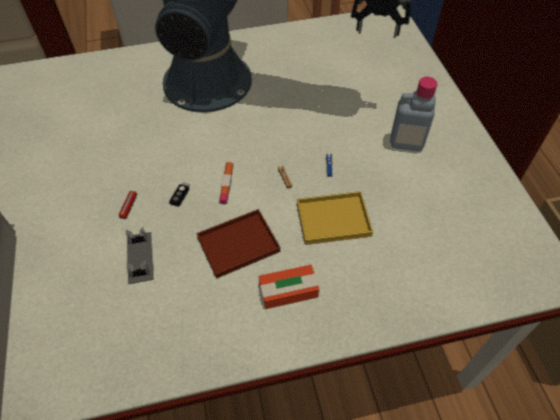

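View pics/side0.png

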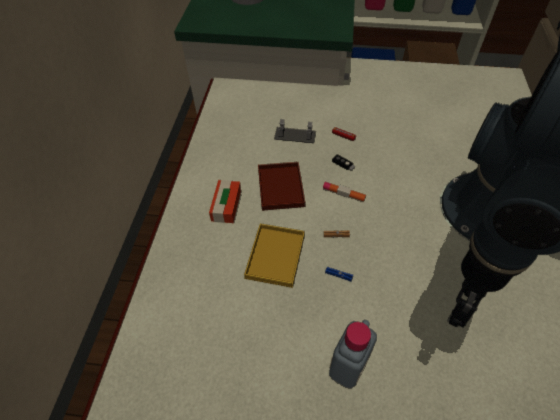

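The scene view shows all of the items: knife (128,204), fob (180,194), stick (227,182), wooden peg (285,177), blue peg (330,165), rack (139,255), brown tray (238,242), yellow tray (334,218), box (289,286) and bottle (412,122). The side view agrees with it.

```bash
python3 - <<'E'
from h import *
im=cv2.imread('pics/scene0.png')[140:320,100:390]
cv2.imwrite('pics/crop0.png',cv2.resize(im,None,fx=2.75,fy=2.75,interpolation=cv2.INTER_CUBIC))
I=cv2.cvtColor(cv2.imread('pics/scene0.png'),cv2.COLOR_BGR2LAB).astype(float)
S=cv2.cvtColor(cv2.imread('pics/side0.png'),cv2.COLOR_BGR2LAB).astype(float)
seeds={'knife':((128,204),(344,133),8),'fob':((180,194),(343,162),7),'stick':((227,182),(344,191),11),'wood':((285,177),(337,234),7),'blue':((330,165),(339,274),7),
'brown':((238,242),(281,186),12),'yellow':((334,218),(276,255),12),'rack':((139,255),(296,134),6),'box':((289,286),(226,201),20)}
for fn,L,k in(('scene0',I,0),('side0',S,1)):
    bg=np.stack([cv2.medianBlur(L[:,:,i].astype(np.uint8),101) for i in range(3)],2).astype(float)
    d=np.linalg.norm((L-bg)*[0.6,1.5,1.5],axis=2)
    m=(d>22).astype(np.uint8)
    n,lab=cv2.connectedComponents(m)
    for nm,s in seeds.items():
        x,y=s[k]; w=lab[y-3:y+4,x-3:x+4]; w=w[w>0]
        if len(w)==0: print(fn,nm,'none');continue
        q=np.argwhere(lab==np.bincount(w).argmax())[:,::-1]
        P=ray(fn,q,s[2])[:,:2].astype(np.float32)
        (c,sz,a)=cv2.minAreaRect(P)
        if sz[0]<sz[1]: sz=sz[::-1]; a+=90
        print(fn,nm,len(q),np.round(c),np.round(P.mean(0)),np.round(sz),'yaw long',round((a+90)%180-90,1))
E
```

```text
scene0 knife 289 [ 439. -271.] [ 439. -272.] [91. 28.] yaw long -25.6
scene0 fob 302 [ 437. -137.] [ 438. -138.] [78. 37.] yaw long -33.5
scene0 stick 177 [458. -20.] [467. -22.] [84. 24.] yaw long -17.4
scene0 wood 148 [445. 144.] [445. 144.] [79. 18.] yaw long 7.3
scene0 blue 152 [432. 272.] [433. 271.] [79. 19.] yaw long -13.1
scene0 brown 3492 [621. -15.] [623. -16.] [174. 142.] yaw long -77.3
scene0 yellow 3217 [604. 232.] [606. 232.] [175. 143.] yaw long 84.9
scene0 rack 1305 [ 595. -252.] [ 603. -253.] [154.  61.] yaw long -1.8
scene0 box 1543 [770.  74.] [771.  73.] [136.  88.] yaw long -89.9
side0 knife 178 [ 438. -271.] [ 438. -271.] [89. 35.] yaw long -24.0
side0 fob 211 [ 434. -137.] [ 436. -137.] [80. 42.] yaw long -31.1
side0 stick 318 [430. -10.] [429.  -9.] [133.  35.] yaw long -17.5
side0 wood 173 [444. 146.] [444. 145.] [70. 20.] yaw long 6.5
side0 blue 211 [433. 271.] [432. 271.] [74. 23.] yaw long -14.8
side0 brown 2007 [620. -16.] [620. -11.] [189. 131.] yaw long -77.4
side0 yellow 2824 [604. 232.] [604. 236.] [180. 133.] yaw long 84.8
side0 rack 591 [ 600. -270.] [ 602. -256.] [137. 106.] yaw long -2.9
side0 box 890 [771.  71.] [767.  78.] [159.  82.] yaw long 89.6
```

View pics/crop0.png

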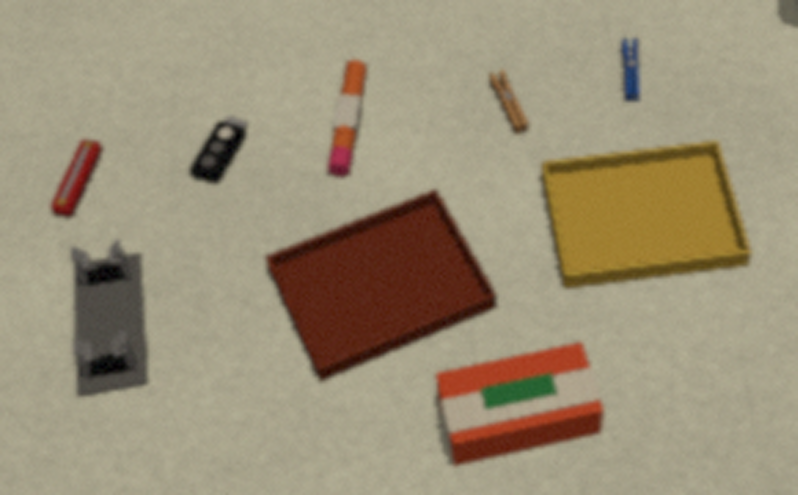

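```bash
python3 - <<'E'
from h import *
print('bottle base', ray('scene0',[(393,143),(425,151),(408,147)],0).round(), ray('side0',[(333,372),(360,383)],0).round(), 'top',ray('scene0',[(427,84)],222).round(),ray('side0',[(358,333)],222).round())
f=lambda u,v:(100+u/2.75,140+v/2.75)
r=ray('scene0',[f(80,395),f(147,382),f(140,255),f(76,262)],6); print(r.round(1), r.mean(0))
print('jaw tops far/near pairs',ray('scene0',[f(76,248),f(117,243),f(81,340),f(122,335)],50).round())
E
```

```text
bottle base [[391. 473.   0.]
 [442. 548.   0.]
 [416. 508.   0.]] [[435. 522.   0.]
 [374. 540.   0.]] top [[414. 513. 222.]] [[408. 519. 222.]]
[[ 670.8 -281.     6. ]
 [ 671.6 -224.7    6. ]
 [ 540.  -219.9    6. ]
 [ 534.  -276.8    6. ]] [ 604.09572258 -250.58496823    6.        ]
jaw tops far/near pairs [[ 551. -267.   50.]
 [ 554. -231.   50.]
 [ 645. -268.   50.]
 [ 648. -234.   50.]]
```

```bash
python3 -m jog '[[0,0.03,-0.045,0,0,0,0],[0,0.06,-0.085,-0.03,0,0,0.05],[0,0.1,-0.12,-0.06,0,0,0.12],[0,0.14,-0.15,-0.09,0,0,0.17],[0,0.18,-0.17,-0.12,0,0,0.215],[0,0.212,-0.177,-0.15,0,0,0.215],[0,0.212,-0.177,-0.15,0,0,0.215],[0,0.212,-0.177,-0.15,0,0,0.215]]'
python3 - <<'E'
from h import *
snap('wrist','w1'); o=get_obs(); print(o['tcp_pos'],o['orientation'],o['t'])
print(proj('w1',[[432.5,271.5,14],[444.5,145,14],o['tcp_pos']]))
E
```

```text
t: 1.15
tcp_pos: [432.1, 271.8, 81.6]
orientation: [0.121, 0.993, -0.0, -0.0]
force: [-0.1, 0.2, 1.0]
width: 85.2
gripper_force: 0.0
[432.14230479 272.14402462  81.94925167] [1.20363674e-01 9.92729837e-01 2.08517535e-04 1.12853716e-04] 1.2
[[283.05058525 223.77983285]
 [108.66683062 281.5883248 ]
 [284.23904033 268.85966356]]
```

View pics/w1.png

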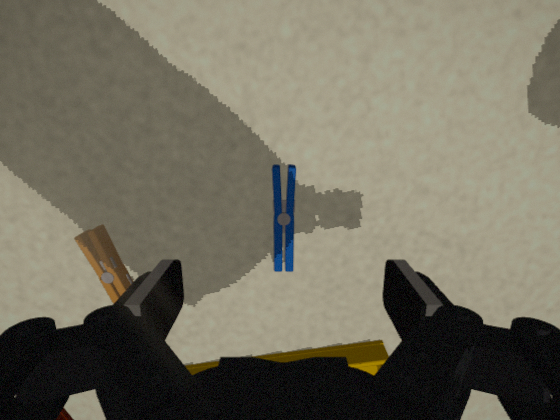

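Blue peg at (284,219), where predicted. Descending to grasp.

```bash
python3 -m jog '[[0,0,0,-0.04,0,0,0],[0,0,0,-0.077,0,0,0],[0,0,0,-0.077,0,0,0],[1,0,0,-0.077,0,0,0],[1,0,0,-0.077,0,0,0],[1,0,0,-0.077,0,0,0],[1,0,0,-0.077,0,0,0],[1,0,0,-0.077,0,0,0],[1,0,0,-0.02,0,0,0],[1,0,0,0,0,0,0]]'
```

```text
t: 2.45
tcp_pos: [433.6, 272.3, 84.1]
orientation: [0.121, 0.993, 0.001, 0.001]
force: [-0.3, 1.0, -0.6]
width: 11.8
gripper_force: 59.1
```

```bash
python3 -m jog '[[1,0.06,-0.003,0,0,0,0.07],[1,0.12,-0.006,0,0,0,0.153],[1,0.174,-0.01,-0.01,0,0,0.153],[1,0.174,-0.01,-0.06,0,0,0.153],[1,0.174,-0.01,-0.072,0,0,0.153],[1,0.174,-0.01,-0.072,0,0,0.153],[0.6,0.174,-0.01,-0.072,0,0,0.153],[0.6,0.174,-0.01,-0.072,0,0,0.153],[0.6,0.174,-0.01,-0.072,0,0,0.153],[0.6,0.174,-0.01,-0.02,0,0,0.153]]'
python3 - <<'E'
from h import *
snap('scene','s2');I=cv2.imread('pics/s2.png')[140:320,100:390]
cv2.imwrite('pics/crop2.png',cv2.resize(I,None,fx=2,fy=2))
o=get_obs();print(o['tcp_pos'],o['width'],o['gripper_force'])
E
```

```text
t: 3.7
tcp_pos: [603.9, 260.7, 58.3]
orientation: [0.044, 0.999, -0.002, -0.003]
force: [-0.1, 0.8, 0.7]
width: 34.1
gripper_force: 0.0
[607.89659166 262.38411212  68.07261526] 33.98097657413616 0.0
```

View pics/crop2.png

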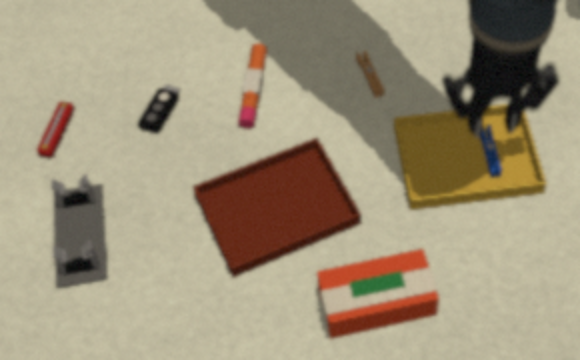

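The blue peg lies in the yellow tray. Next is the wooden peg.

```bash
python3 -m jog '[[0.3,-0.035,-0.025,0.01,0,0,0.05],[0,-0.075,-0.055,0.01,0,0,0.13],[0,-0.12,-0.085,0.01,0,0,0.21],[0,-0.162,-0.117,0.01,0,0,0.21],[0,-0.162,-0.117,-0.01,0,0,0.21],[0,-0.162,-0.117,-0.057,0,0,0.21],[0,-0.162,-0.117,-0.057,0,0,0.21],[1,-0.162,-0.117,-0.057,0,0,0.21],[1,-0.162,-0.117,-0.057,0,0,0.21],[1,-0.162,-0.117,-0.057,0,0,0.21]]'
python3 -m jog '[[1,0,0,0,0,0,0],[1,0,0,0,0,0,0],[1,0,0,0.06,0,0,0],[1,0,0,0.077,0,0,0]]'
```

```text
t: 5.0
tcp_pos: [445.3, 145.0, 5.3]
orientation: [-0.061, 0.998, 0.0, 0.001]
force: [1.0, -0.1, 1.1]
width: 31.7
gripper_force: 0.0
t: 5.5
tcp_pos: [445.9, 145.2, 84.3]
orientation: [-0.061, 0.998, 0.0, 0.002]
force: [1.1, -0.8, -0.4]
width: 11.7
gripper_force: 59.3
```

```bash
python3 -m jog '[[1,0.05,0.018,0,0,0,-0.1],[1,0.1,0.037,0,0,0,-0.21],[1,0.157,0.057,-0.01,0,0,-0.21],[1,0.157,0.057,-0.06,0,0,-0.21],[1,0.157,0.057,-0.072,0,0,-0.21],[1,0.157,0.057,-0.072,0,0,-0.21],[0.6,0.157,0.057,-0.072,0,0,-0.21],[0.6,0.157,0.057,-0.072,0,0,-0.21],[0.6,0.157,0.057,-0.072,0,0,-0.21],[0.6,0.157,0.057,-0.02,0,0,-0.21]]'
```

```text
t: 6.75
tcp_pos: [598.9, 200.8, 58.5]
orientation: [0.044, 0.999, -0.001, -0.003]
force: [-0.5, 1.0, 0.8]
width: 34.0
gripper_force: 0.0
```

```bash
python3 -m jog '[[0.3,-0.02,-0.04,0.015,0,0,-0.05],[0,-0.045,-0.09,0.015,0,0,-0.15],[0,-0.07,-0.14,0.015,0,0,-0.25],[0,-0.095,-0.19,0.015,0,0,-0.35],[0,-0.12,-0.24,0.015,0,0,-0.44],[0,-0.145,-0.29,0.015,0,0,-0.477],[0,-0.1655,-0.339,0.015,0,0,-0.477],[0,-0.1655,-0.339,0.015,0,0,-0.477],[0,-0.1655,-0.339,-0.02,0,0,-0.477],[0,-0.1655,-0.339,-0.02,0,0,-0.477]]'
python3 - <<'E'
from h import *
snap('wrist','w3'); o=get_obs(); print(o['tcp_pos'],o['orientation'],o['t'])
print(proj('w3',[[436,-137,14],o['tcp_pos']]))
E
```

```text
t: 8.0
tcp_pos: [434.7, -136.3, 40.0]
orientation: [0.279, 0.96, 0.0, -0.002]
force: [-0.9, 0.7, -0.2]
width: 85.4
gripper_force: 0.0
[ 435.48662258 -136.47866573   41.16149286] [ 2.78779751e-01  9.60354536e-01  8.02671033e-05 -1.00481066e-03] 8.05
[[284.12055622 249.71979399]
 [284.63712596 271.0299989 ]]
```

View pics/w3.png

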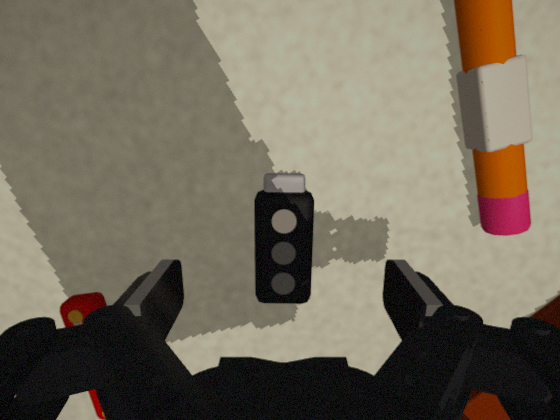

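Fob centred at (284,247) and aligned with the jaws.

```bash
python3 -m jog '[[0,0,0,-0.03,0,0,0],[0,0,0,-0.04,0,0,0],[1,0,0,-0.04,0,0,0],[1,0,0,-0.04,0,0,0],[1,0,0,-0.04,0,0,0],[1,0,0,-0.04,0,0,0],[1,0,0,-0.04,0,0,0],[1,0,0,0.02,0,0,0],[1,0,0,0.04,0,0,0]]'
```

```text
t: 9.18
tcp_pos: [437.4, -137.7, 84.5]
orientation: [0.279, 0.96, -0.0, 0.002]
force: [0.1, -0.5, -0.8]
width: 29.9
gripper_force: 60.8
```

```bash
python3 -m jog '[[1,0.04,0.018,0,0,0,0.16],[1,0.08,0.037,0,0,0,0.32],[1,0.12,0.056,0,0,0,0.48],[1,0.16,0.076,0,0,0,0.64],[1,0.191,0.0925,0,0,0,0.789],[1,0.191,0.0925,-0.05,0,0,0.789],[1,0.191,0.0925,-0.075,0,0,0.789],[1,0.191,0.0925,-0.075,0,0,0.789],[0.45,0.191,0.0925,-0.075,0,0,0.789],[0.45,0.191,0.0925,-0.075,0,0,0.789]]'
python3 -m jog '[[0.45,0,0,0,0,0,0],[0.45,0,0,0.055,0,0,0]]'
```

```text
t: 10.42
tcp_pos: [627.2, -44.8, 6.7]
orientation: [-0.111, 0.994, -0.0, 0.0]
force: [-0.0, 0.6, -0.9]
width: 47.0
gripper_force: 0.0
t: 10.68
tcp_pos: [624.3, -44.6, 58.5]
orientation: [-0.111, 0.994, 0.001, -0.003]
force: [0.7, 0.4, 0.9]
width: 47.1
gripper_force: 0.0
```

```bash
python3 -m jog '[[0.2,-0.035,-0.035,0.03,0,0,-0.12],[0,-0.07,-0.075,0.03,0,0,-0.26],[0,-0.105,-0.115,0.03,0,0,-0.4],[0,-0.14,-0.155,0.03,0,0,-0.54],[0,-0.17,-0.195,0.03,0,0,-0.654],[0,-0.1885,-0.226,0.01,0,0,-0.654],[0,-0.1885,-0.226,-0.02,0,0,-0.654],[0,-0.1885,-0.226,-0.02,0,0,-0.654]]'
python3 - <<'E'
from h import *
snap('wrist','w4'); o=get_obs(); print(o['tcp_pos'],o['orientation'],o['t'])
print(proj('w4',[[438.5,-271,16],o['tcp_pos']]))
E
```

```text
t: 11.68
tcp_pos: [437.1, -270.3, 40.0]
orientation: [0.214, 0.977, 0.001, -0.001]
force: [-0.2, 0.2, 0.1]
width: 85.7
gripper_force: 0.0
[ 438.10053089 -270.46182556   41.33141337] [ 2.13770910e-01  9.76883588e-01  2.36419863e-04 -6.30040278e-04] 11.725
[[283.58416578 251.3274438 ]
 [284.41336574 271.63226469]]
```

View pics/w4.png

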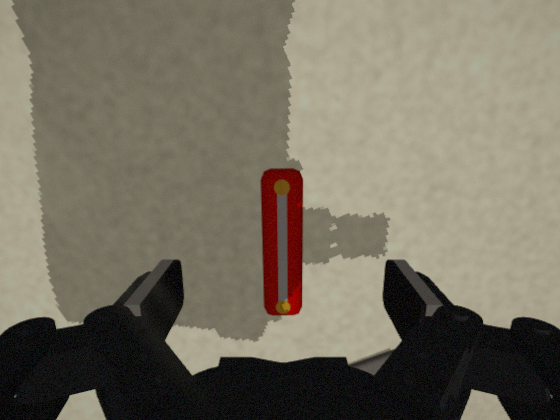

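Knife centred at (282,242) and aligned.

```bash
python3 -m jog '[[0,0,0,-0.03,0,0,0],[0,0,0,-0.039,0,0,0],[1,0,0,-0.039,0,0,0],[1,0,0,-0.039,0,0,0],[1,0,0,-0.039,0,0,0],[1,0,0,-0.039,0,0,0],[1,0,0,-0.039,0,0,0],[1,0,0,-0.039,0,0,0],[1,0,0,0.02,0,0,0],[1,0,0,0.04,0,0,0]]'
```

```text
t: 12.98
tcp_pos: [439.6, -271.5, 84.4]
orientation: [0.214, 0.977, -0.001, 0.002]
force: [1.0, -0.1, -1.2]
width: 20.4
gripper_force: 59.5
```

```bash
python3 -m jog '[[1,0.02,0.04,0.01,0,0,0.08],[1,0.05,0.09,0.01,0,0,0.2],[1,0.08,0.14,0.01,0,0,0.34],[1,0.115,0.19,0.01,0,0,0.48],[1,0.15,0.24,0.01,0,0,0.6],[1,0.175,0.2865,0,0,0,0.654],[1,0.175,0.2865,-0.05,0,0,0.654],[1,0.175,0.2865,-0.074,0,0,0.654],[1,0.175,0.2865,-0.074,0,0,0.654],[0.55,0.175,0.2865,-0.074,0,0,0.654]]'
python3 -m jog '[[0.55,0,0,0,0,0,0],[0.55,0,0,0,0,0,0],[0.55,0,0,0.055,0,0,0]]'
```

```text
t: 14.22
tcp_pos: [613.5, 15.7, 7.4]
orientation: [-0.111, 0.994, -0.0, -0.0]
force: [0.6, 0.3, -0.2]
width: 37.1
gripper_force: 0.0
t: 14.6
tcp_pos: [610.8, 15.6, 59.6]
orientation: [-0.111, 0.994, 0.0, -0.003]
force: [0.4, 0.3, 1.0]
width: 38.5
gripper_force: 0.0
```

```bash
python3 -m jog '[[0.3,0,-0.01,0.05,0,0,0],[0,-0.005,-0.05,0.08,0,0,-0.06],[0,-0.01,-0.1,0.11,0,0,-0.12],[0,-0.015,-0.15,0.138,0,0,-0.2],[0,-0.02,-0.2,0.138,0,0,-0.265],[0,-0.0235,-0.245,0.138,0,0,-0.265],[0,-0.0235,-0.2667,0.138,0,0,-0.265],[0,-0.0235,-0.2667,0.138,0,0,-0.265],[0,-0.0235,-0.2667,0.138,0,0,-0.265]]'
python3 - <<'E'
from h import *
snap('wrist','w5'); snap('scene','s5'); o=get_obs(); print(o['tcp_pos'],o['orientation'],o['t'])
I=cv2.imread('pics/w5.png')[60:360,80:480]; cv2.imwrite('pics/w5c.png',cv2.resize(I,None,fx=2,fy=2,interpolation=cv2.INTER_CUBIC))
I=cv2.imread('pics/s5.png')[140:320,100:390]; cv2.imwrite('pics/s5c.png',cv2.resize(I,None,fx=2.75,fy=2.75,interpolation=cv2.INTER_CUBIC))
E
```

```text
t: 15.72
tcp_pos: [590.3, -249.9, 200.3]
orientation: [0.02, 1.0, 0.0, -0.0]
force: [0.5, 0.8, 0.1]
width: 85.3
gripper_force: 0.0
[ 590.32057492 -249.69635203  200.39374107] [2.01664845e-02 9.99796631e-01 9.65662299e-05 3.59545526e-06] 15.825
```

View pics/w5c.png

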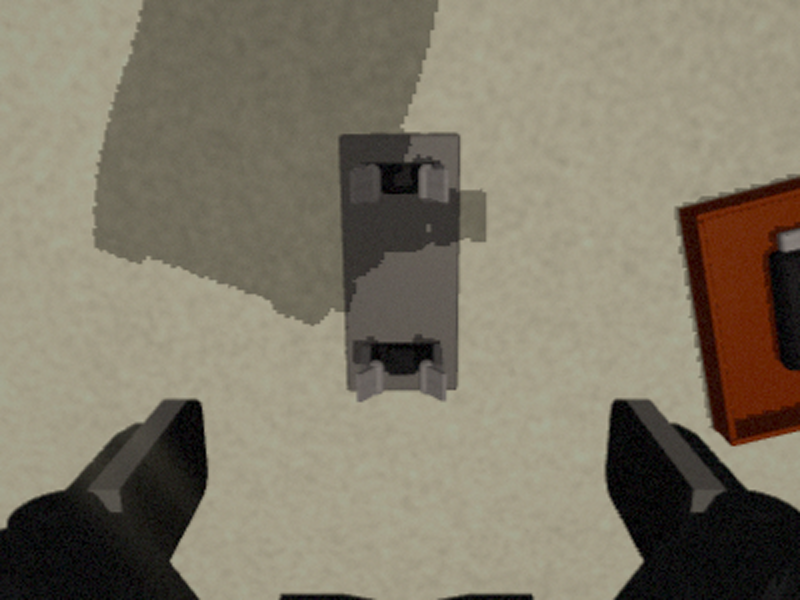

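View pics/s5c.png

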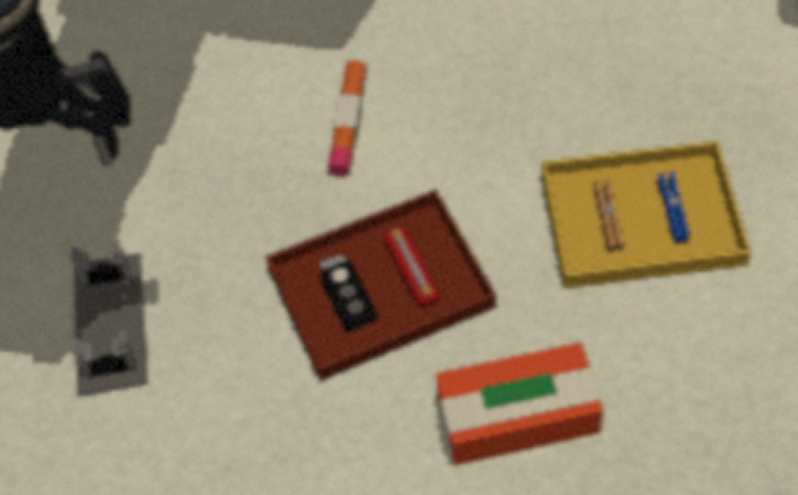

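All four placed items lie flat and well inside their trays. Rack corners in the wrist crop: (339,134), (460,133), (457,388), (348,389).

```bash
python3 - <<'E'
from h import *
g=lambda l:[(80+u/2,60+v/2) for u,v in l]
r=ray('w5',g([(339,134),(460,133),(457,388),(348,389)]),6); print(r.round(1),r.mean(0).round(1))
for a,b in((0,3),(1,2)): d=r[b]-r[a]; print('yaw',np.degrees(np.arctan2(d[1],d[0])),np.linalg.norm(d))
s=ray('w5',g([(400,163),(400,372),(398,178),(402,358)]),12); print('gaps',s.round(1))
# jaw inner edges at throat (36 up) / mouth
j=ray('w5',g([(378,180),(421,180),(382,375),(421,375)]),40); print(j.round(1))
d=np.load('pics/w5.npz'); print(-d['R'].T@d['t'].ravel())
# stick white grip in scene: corners center
f=lambda u,v:(100+u/2.75,140+v/2.75)
q=ray('scene0',[f(356,66),f(340,170)],14); print('stick ends',q.round(1),q.mean(0))
E
```

```text
[[ 532.  -280.2    6. ]
 [ 533.8 -221.3    6. ]
 [ 667.5 -225.4    6. ]
 [ 665.8 -284.2    6. ]] [ 599.8 -252.8    6. ]
yaw -1.7211146171348193 133.8660982448145
yaw -1.7501448812312341 133.75711921299978
gaps [[ 546.6 -251.    12. ]
 [ 654.7 -255.6   12. ]
 [ 553.7 -252.3   12. ]
 [ 646.9 -254.2   12. ]]
[[ 551.5 -260.8   40. ]
 [ 552.3 -241.7   40. ]
 [ 644.6 -263.6   40. ]
 [ 645.4 -244.8   40. ]]
[ 522.10619627 -247.31428335  341.91842117]
stick ends [[370.7   8.5  14. ]
 [494.1 -28.1  14. ]] [432.38904155  -9.83361718  14.        ]
```

```bash
python3 -m jog '[[0,-0.025,0.04,0,0,0,-0.04],[0,-0.055,0.085,-0.02,0,0,-0.1],[0,-0.085,0.13,-0.05,0,0,-0.17],[0,-0.115,0.175,-0.08,0,0,-0.23],[0,-0.14,0.215,-0.11,0,0,-0.26],[0,-0.1595,0.241,-0.14,0,0,-0.26],[0,-0.1595,0.241,-0.14,0,0,-0.26],[0,-0.1595,0.241,-0.14,0,0,-0.26]]'
python3 - <<'E'
from h import *
snap('wrist','w6'); o=get_obs(); print(o['tcp_pos'],o['orientation'],o['t'])
print(proj('w6',[[430.5,-10,22],o['tcp_pos']]))
E
```

```text
t: 16.82
tcp_pos: [431.2, -9.7, 61.0]
orientation: [0.15, 0.989, 0.0, 0.001]
force: [0.2, -0.3, -0.0]
width: 85.1
gripper_force: 0.0
[431.64217336 -10.02262079  61.15907391] [1.50141613e-01 9.88664095e-01 6.20679020e-05 8.94393072e-04] 16.875
[[282.53016999 237.47044304]
 [283.13351363 269.70091956]]
```

View pics/w6.png

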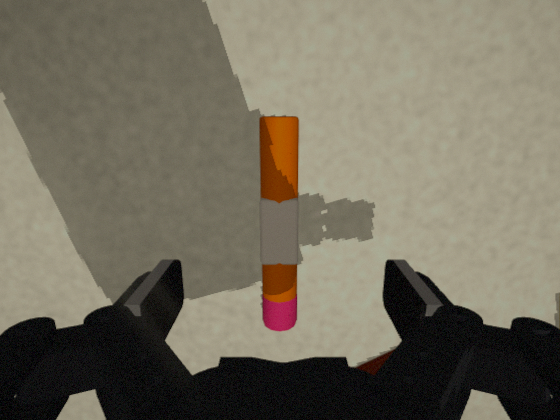

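```bash
python3 - <<'E'
from h import *
c=ray('w6',[(279.5,198.5),(279.5,264.5)],22);print(c.round(1),c.mean(0).round(1))
e=ray('w6',[(279.5,117),(280,327)],11+8);print(e.round(1),e.mean(0).round(1),np.linalg.norm(e[1]-e[0]))
d=e[1]-e[0];print(np.degrees(np.arctan2(d[1],d[0])))
o=get_obs();q=o['orientation'];print('y ang',2*np.degrees(np.arctan2(q[1],q[0]))-90)
E
```

```text
[[408.1  -4.8  22. ]
 [446.1 -16.7  22. ]] [427.1 -10.7  22. ]
[[366.5   8.1  19. ]
 [488.4 -29.6  19. ]] [427.4 -10.7  19. ] 127.55433484779188
-17.175361154538045
y ang 72.72972640958304
```

```bash
python3 -m jog '[[0,-0.002,0,-0.04,0,0,0],[0,-0.002,0,-0.057,0,0,0],[0,-0.002,0,-0.057,0,0,0],[1,-0.002,0,-0.057,0,0,0],[1,-0.002,0,-0.057,0,0,0],[1,-0.002,0,-0.057,0,0,0],[1,-0.002,0,-0.057,0,0,0],[1,-0.002,0,-0.057,0,0,0],[1,-0.002,0,0,0,0,0],[1,-0.002,0,0.03,0,0,0]]'
```

```text
t: 18.12
tcp_pos: [429.2, -10.0, 92.6]
orientation: [0.15, 0.989, 0.0, 0.001]
force: [0.1, 0.1, -0.7]
width: 20.9
gripper_force: 59.4
```

```bash
python3 -m jog '[[1,0.025,-0.035,0,0,0,0.04],[1,0.055,-0.08,0,0,0,0.1],[1,0.09,-0.125,0,0,0,0.16],[1,0.125,-0.17,0,0,0,0.22],[1,0.155,-0.215,0,0,0,0.271],[1,0.173,-0.242,0,0,0,0.271],[1,0.173,-0.242,-0.02,0,0,0.271],[1,0.173,-0.242,-0.02,0,0,0.271],[1,0.173,-0.242,-0.02,0,0,0.271]]'
python3 - <<'E'
from h import *
snap('scene','s7'); snap('side','d7'); snap('wrist','w7'); o=get_obs(); print(o['tcp_pos'],o['orientation'],o['t'])
q=o['orientation'];print('yaw',2*np.degrees(np.arctan2(q[1],q[0]))-180)
P=lambda n:cv2.imread(f'pics/{n}.png')
r=lambda i:cv2.resize(i,(400,300),interpolation=cv2.INTER_CUBIC)
print(proj('d7',[[601,-252,40]]))
top=np.hstack([r(P('s7')[200:290,90:210]),r(P('d7')[90:165,245:345])])
cv2.imwrite('pics/m7.png',np.vstack([top,np.hstack([r(P('w7')),np.zeros((300,400,3),np.uint8)])]))
E
```

```text
t: 19.25
tcp_pos: [601.5, -251.7, 70.9]
orientation: [0.015, 1.0, -0.0, 0.0]
force: [-0.7, 0.4, 0.0]
width: 20.3
gripper_force: 59.4
[ 601.85347436 -251.7870621    71.26460954] [ 1.51752332e-02  9.99884690e-01 -2.19025365e-04  5.20838287e-04] 19.4
yaw -1.7390206538893835
[[295.0338796  126.46365582]]
```

View pics/m7.png

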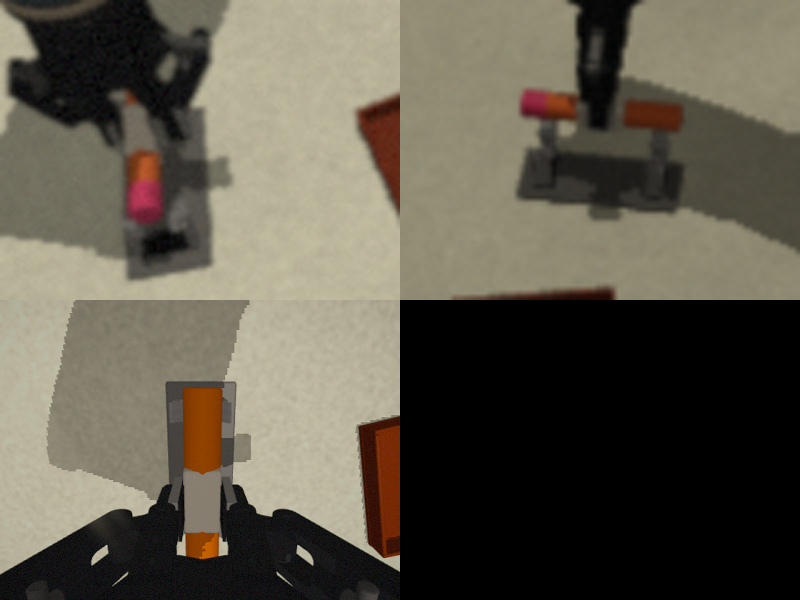

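The wrist view shows the stick (col ~202) centred over the rack (col ~201), and the side view shows their ends matching (mids 601 and 600). Pressing down.

```bash
python3 -m jog '[[1,0,0,-0.012,0,0,0],[1,0,0,-0.02,0,0,0],[1,0,0,-0.026,0,0,0],[1,0,0,-0.032,0,0,0],[1,0,0,-0.038,0,0,0],[1,0,0,-0.043,0,0,0],[1,0,0,-0.047,0,0,0],[1,0,0,-0.05,0,0,0],[1,0,0,-0.051,0,0,0],[1,0,0,-0.051,0,0,0]]'
```

```text
t: 20.65
tcp_pos: [601.4, -252.1, 19.8]
orientation: [0.015, 1.0, -0.0, 0.0]
force: [-5.1, -0.7, 10.5]
width: 20.6
gripper_force: 60.9
```

```bash
python3 -m jog '[[1,0,0,-0.001,0,0,0],[1,0,0,-0.002,0,0,0],[1,0,0,-0.002,0,0,0]]'
python3 - <<'E'
from h import *
snap('side','d8');print(get_obs()['force'])
cv2.imwrite('pics/d8c.png',cv2.resize(cv2.imread('pics/d8.png')[90:165,245:345],(600,450),interpolation=cv2.INTER_CUBIC))
E
```

```text
t: 21.02
tcp_pos: [601.5, -252.2, 19.6]
orientation: [0.015, 1.0, -0.0, 0.001]
force: [-14.7, 3.1, 35.9]
width: 20.5
gripper_force: 64.4
[-13.64086897   3.47303093  36.79502764]
```

View pics/d8c.png

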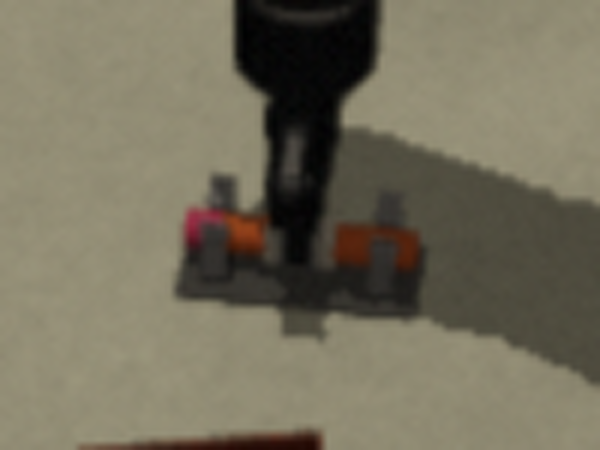

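The stick sits below the jaw tops on a stiff stop, so it is home. Releasing and retreating.

```bash
python3 -m jog '[[1,0,0,0.002,0,0,0],[0.4,0,0,0.002,0,0,0],[0.4,0,0,0.002,0,0,0],[0.4,0,0,0.002,0,0,0],[0.4,0,0,0.04,0,0,0],[0.4,0,0,0.1,0,0,0],[0.4,0,0,0.16,0,0,0],[0.4,0,0,0.18,0,0,0],[0.4,0,0,0.18,0,0,0]]'
python3 - <<'E'
from h import *
snap('wrist','w9');snap('scene','s9'); snap('side','d9')
P=lambda n:cv2.imread(f'pics/{n}.png')
r=lambda i:cv2.resize(i,(400,300),interpolation=cv2.INTER_CUBIC)
cv2.imwrite('pics/m9.png',np.vstack([np.hstack([r(P('w9')[60:300,120:440]),r(P('d9')[90:165,245:345])]),np.hstack([r(P('s9')[140:320,100:390]),r(P('d9')[150:300,200:400])])]))
E
```

```text
t: 22.2
tcp_pos: [602.4, -252.3, 198.8]
orientation: [0.015, 1.0, -0.001, 0.001]
force: [0.5, -0.0, -1.6]
width: 51.3
gripper_force: 0.0
```

View pics/m9.png

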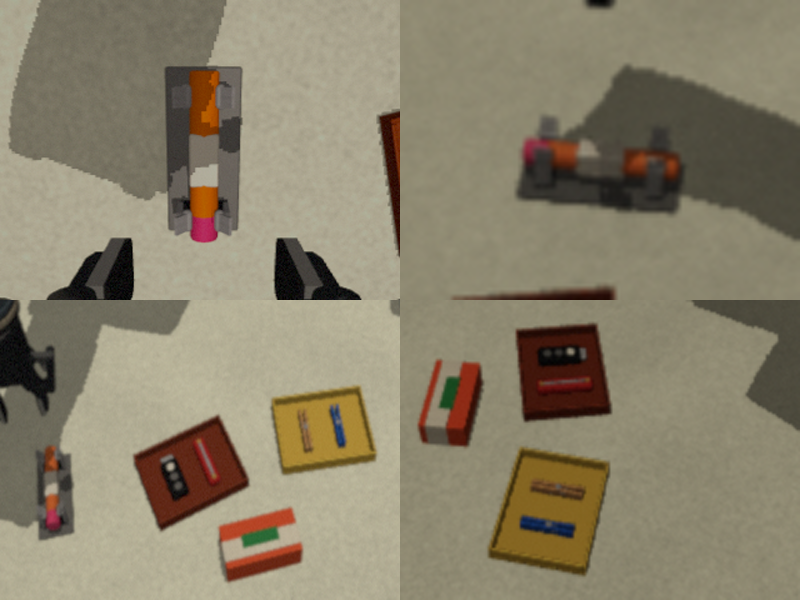

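The stick is seated between both jaw pairs and all four other items lie in their trays. One check of its position along the rack.

```bash
python3 - <<'E'
from h import *
f=lambda u,v:(120+u*.8,60+v*.8)
print(ray('w9',[f(204,133.5),f(204,187)],38).mean(0), ray('w9',[f(165,67),f(241,67),f(239,234),f(169,231)],6).mean(0))
E
```

```text
[ 599.74045309 -252.17060603   38.        ] [ 601.31234069 -252.5955721     6.        ]
```

Offset is about 1.5 mm along and under 1 mm across. Handing in.

```bash
python3 -c "
from plant import order
print(order.sign_off())"
```

```text
the job is handed in; nothing more can be done
None
```

The job is handed in: both pegs lie flat in the yellow tray, the fob and knife lie flat in the brown tray, and the stick is pressed home in the clip rack, about 1.5 mm off centre along it and under 1 mm across; the arm never went near the bottle or the box, and the whole run took about 22 of the 99 s.

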